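Put returned accessories back into their stock bins

ROBOT

A 6-joint arm with a two-finger parallel gripper is mounted at the origin on the work surface. World frame = base frame: x ahead of the robot, y to its left, z up, the work surface at z = 0. Lengths are in mm, angles in rad, forces in N, time in s.
With the tool pointing down it reaches from about 350 to 975 mm from the base axis. Payload 7.1 kg.
Tool frame: the origin (TCP) lies on the front face of the gripper's body, between the roots of the fingers; the fingertips stand 80 mm ahead of it and the grasp point (between the pads) lies 61 mm ahead of it (env.tips_ahead is the distance from the TCP to the fingertips, in mm); z points along the fingers, y is the line along which they close (so a half turn about z gives the same grasp; the last joint's range is limited). The gripper opens to 88 mm and grips with 3 to 60 N. Pads are 20 mm wide; open, the fingers measure 115 mm over their backs; the gripper's body (75 mm by 178 mm) begins 61 mm behind the grasp point.
Start: joints at [-1.158, 0.423, 1.63, -0, 1.089, -0.019], TCP at [261.581, -567.61, 302.675] pointing down, gripper open.
Joint ranges: [-3, 3], [-0.9, 2.11], [0.09, 2.58], [-1.31, 4.45], [0.11, 2.69], [-2.54, 2.54]. Speed limits (rad/s): [2.39, 2.39, 3.01, 3.14, 3.14, 3.14].

INTERFACE

Orientations are given as a unit quaternion [x, y, z, w].
In Python, from station import env, set_gripper, viewer, workorder gives the robot as it stands. Calls block until the motion is done:
- env.reach(position, orientation): joint-space move of the TCP to a pose.
- env.move_l(position, rot=None, rate=150, f_stop=None): straight line of the TCP; rot=None keeps the orientation; rate is the mean speed in mm/s. With f_stop (N) it stops when the force on the tool has changed by that much, and returns True; else False.
- env.move_joints(angles): joint-space move.
- set_gripper(opening): finger opening in mm; the grip force is fixed at half the most; returns when the fingers have stopped.
- env.hold(seconds).
- env.ik(position, orientation): joint angles nearest the present ones, or None.
- env.read_state(): the state.
- viewer.camera(name): name is "scene" or "top" or "wrist"; returns the picture (400x640x3 uint8, blue, green, red); there is no depth.
- viewer.camera_params(name): a dict with "fx", "fy", "cx", "cy" (pixels), "dist" ([k1, k2, p1, p2, k3] as OpenCV has them; the pictures are not rectified), "pose" (4x4, takes a point from camera to world coordinates); the wrist camera has in their place "tool_from_camera" (4x4, takes a point from camera to tool coordinates, whose origin is the TCP and whose axes are the flange's). Camera axes: x right, y up, looking along -z (the intrinsics and any distortion apply to the point x, -y, -z); pixel columns grow to the right and rows downward; lengths in mm; the calibration is good to about 2 mm. A picture is of the moment at which its call begins: read the wrist's pose just before it. camera_params takes no time and is no camera call.
A pose or a line that the arm cannot do raises env.IKError and nothing moves.
- workorder.sign_off(): hands the job in; it is judged then, once.
The state is a dict: "time_s": time; "qpos": joint angles; "dq": joint speeds; "tau": joint torques, N m; "tool_pos": TCP position; "orientation": TCP orientation; "force": force on the tool from outside, world axes, zero at the start; "wrist_torque": the same for the moment, N m; "width": finger opening in mm; "grip_force": force on a finger pad.
Only numpy, scipy, OpenCV 4.12 (cv2) and the standard library are available. Lean on these libraries where they do the work, as an engineer would, in place of code of your own. Each camera call takes 0.05 s, during which the arm holds its last target. There are 200 camera calls.

TASK

Four returned accessories lie mixed on the packing bench: put each into the open bin whose ledge carries a sample of its kind, so both mice, large and small, share one bin. Set each down flat on the bin's floor, right way up and not on top of another, without dropping it, and leave all of them at rest there. Do not push the carton, the tape roll or the scanner about.

Things in the scene. Friction and masses are not known exactly. Their poses are not given: they have to be found in the camera images.
- mouse_large_mid (a point): the larger of two loose black computer mice: 105 long (x) by 58 wide (y) by 36 mm high, grey scroll wheel at its +x end, lying right way up on the bench. Point at the middle of its length and width, half-way up (18 mm above its underside); z up. Its sides are straight, upright and parallel over the middle 45 mm up to 26 mm, narrower above. About 90 g
- mouse_small_mid (a point): the smaller (travel) black computer mouse, of the same form: 86 long (x) by 48 wide (y) by 32 mm high, lying right way up. Point at the middle of its length and width, half-way up (16 mm above its underside); z up. Sides upright over the middle 36 mm of its length up to 22 mm. About 70 g
- adapter_mid (a point): a loose black plug-in power adapter: a block 72 long (x) by 45 wide (y) by 28 mm high, lying on its back; on top a round collar 34 mm across and two upright steel plug pins that reach to 50 mm above the bench. Point at the centre of the block, half-way up it (14 mm above its underside); z up, the way the pins point. About 120 g
- hub_mid (a point): a loose black four-port hub: a slim bar 112 long (x) by 34 wide (y) by 24 mm high with a row of four small steel-rimmed ports on its top face. Point at its centre, half-way up (12 mm above its underside); z up, out of the ports' face. About 80 g
- mouse_bin: white open-topped bin fixed to the bench. Origin: centre of the underside of its open part; x towards its ledge, z up. Open part 133 (x) by 198 (y) by 35 mm high, walls and floor 4 mm thick. Beyond its +x wall a 6 mm high, 74 mm deep ledge carries a fixed sample (not to be taken) lying along y, showing what belongs here: a computer mouse like the larger one (top 42 mm above the bench)
- adapter_bin: white open-topped bin fixed to the bench. Origin: centre of the underside of its open part; x towards its ledge, z up. Open part 133 (x) by 198 (y) by 35 mm high, walls and floor 4 mm thick. Beyond its +x wall a 6 mm high, 74 mm deep ledge carries a fixed sample (not to be taken) lying along y, showing what belongs here: a plug-in power adapter with its pins up (pins reach 56 mm above the bench)
- hub_bin: white open-topped bin fixed to the bench. Origin: centre of the underside of its open part; x towards its ledge, z up. Open part 133 (x) by 198 (y) by 35 mm high, walls and floor 4 mm thick. Beyond its +x wall a 6 mm high, 74 mm deep ledge carries a fixed sample (not to be taken) lying along y, showing what belongs here: a four-port hub (top 30 mm above the bench)
- carton: bystander: a closed brown cardboard carton with a paper strip, 140 by 100 by 55 mm, loose at the right of the work; origin at the centre of its underside
- tape_roll: bystander: a brown tape roll lying flat, 100 mm across, 48 mm high, loose at the left of the work; origin at the centre of its underside
- scanner: bystander: a grey hand scanner lying loose at the right, beyond the carton, about 150 mm long and 36 mm high; origin at the underside in the middle of its handle
Mind the look-alikes: they are no part of the job. Leave any red or turquoise look-alike of the part that bears adapter_mid alone. What is shaped like the part that bears hub_mid but green is not meant.

How it is judged:
By the outcome, as a careful person would: the job done as asked, in the order asked, and still so for the second after the job is handed in, with the robot touching nothing.
It also fails if it takes over 106 s, if anything falls off the work surface, if the arm or the gripper's body presses on something with over 40 N, if the wrist force passes 120 N, or if a joint passes its speed limit or range.

## Working session

There is one attempt and no reset: what is moved stays moved. The work goes in short steps, each a Python script; the robot and the scene stay as the last script left them, time stands still between calls to the robot, and variables do not carry over. Pictures are saved under pics/ and viewed, at most 14 in all, crops included, and the job is handed in when it is done.

```bash
ls; mkdir -p pics; python3 - <<'E'
from station import env, viewer
import cv2, numpy as np
np.set_printoptions(precision=3,suppress=True)
for n in("top","scene"):
    cv2.imwrite(f"pics/{n}0.png",viewer.camera(n)); print(n,viewer.camera_params(n))
print(viewer.camera_params("wrist")); s=env.read_state(); print(s["time_s"],s["orientation"],s["width"])
E
```

```text
pics
top {'fx': 511.2367469983887, 'fy': 511.2367469983887, 'cx': 316.0826794626379, 'cy': 199.18191109826623, 'dist': array([-0.086,  0.   ,  0.   ,  0.   ,  0.   ]), 'pose': array([[  -0.005,    0.974,   -0.227,  131.881],
       [  -1.   ,   -0.005,    0.   ,   -6.233],
       [  -0.001,    0.227,    0.974, 1704.125],
       [   0.   ,    0.   ,    0.   ,    1.   ]])}
scene {'fx': 472.09001668366807, 'fy': 472.09001668366807, 'cx': 317.51799261947895, 'cy': 204.47073128785482, 'dist': array([-0.142,  0.   ,  0.   ,  0.   ,  0.   ]), 'pose': array([[  -0.777,   -0.461,    0.429, 1152.931],
       [   0.629,   -0.56 ,    0.538,  834.178],
       [  -0.008,    0.688,    0.726, 1179.153],
       [   0.   ,    0.   ,    0.   ,    1.   ]])}
{'fx': 303.90730556005144, 'fy': 303.90730556005144, 'cx': 320.15414225452093, 'cy': 195.67404588065335, 'dist': array([-0.032,  0.   ,  0.   ,  0.   ,  0.   ]), 'tool_from_camera': array([[ -0.001,   0.969,   0.248,  67.199],
       [  1.   ,   0.   ,   0.002,  -0.303],
       [  0.001,   0.248,  -0.969, -81.999],
       [  0.   ,   0.   ,   0.   ,   1.   ]])}
0.1 [ 0.977  0.214 -0.    -0.001] 87.90198269422406
```

View pics/top0.png

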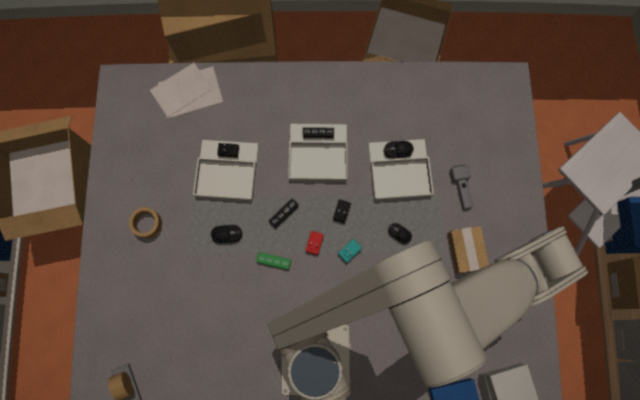

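View pics/scene0.png

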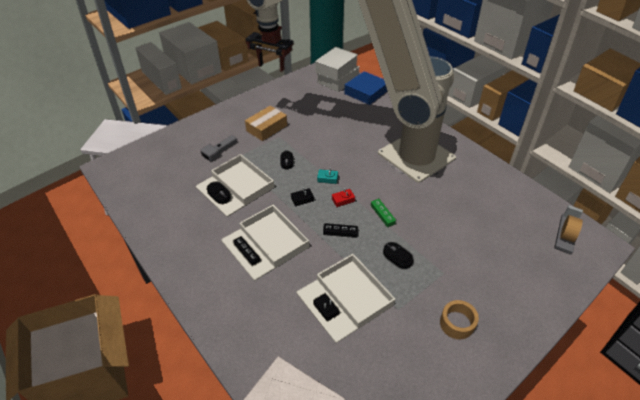

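```bash
cat > h.py <<'E'
import cv2, numpy as np
from station import env, set_gripper, viewer, workorder
from scipy.spatial.transform import Rotation as R
np.set_printoptions(precision=3,suppress=True)
def q(psi): return [np.cos(psi/2),np.sin(psi/2),0,0]   # tool down, tool x at yaw psi
def snap(n,f=None):
    p=viewer.camera_params(n)
    if n=="wrist":
        s=env.read_state(); T=np.eye(4); T[:3,:3]=R.from_quat(s["orientation"]).as_matrix(); T[:3,3]=s["tool_pos"]
        P=T@p["tool_from_camera"]
    else: P=p["pose"]
    im=viewer.camera(n)
    if f: cv2.imwrite(f"pics/{f}.png",im); np.save(f"pics/{f}.npy",P)
    return im,P
def ray(uv,n,P):
    p=viewer.camera_params(n); K=np.array([[p["fx"],0,p["cx"]],[0,p["fy"],p["cy"]],[0,0,1]])
    u=cv2.undistortPoints(np.float64(uv).reshape(-1,1,2),K,p["dist"]).reshape(-1,2)
    d=np.c_[u[:,0],-u[:,1],-np.ones(len(u))]@P[:3,:3].T
    return P[:3,3],d/np.linalg.norm(d,axis=1)[:,None]
def onto(uv,n,P,z):
    c,d=ray(uv,n,P); return c+d*((z-c[2])/d[:,2])[:,None]
def tri(uv1,P1,uv2,P2,n1="wrist",n2="wrist"):
    out=[]
    for a,b in zip(uv1,uv2):
        c1,d1=ray(a,n1,P1); c2,d2=ray(b,n2,P2)
        t=np.linalg.lstsq(np.c_[d1[0],-d2[0]],c2-c1,rcond=None)[0]
        x1,x2=c1+t[0]*d1[0],c2+t[1]*d2[0]; out.append([*(x1+x2)/2,np.linalg.norm(x1-x2)])
    return np.array(out)
E
python3 - <<'E'
from h import *
P=viewer.camera_params("top")["pose"]
px=dict(large=(227,234),hub=(284,213),adapter=(342,211),small=(400,233),abin=(226,180),hbin=(318,158),mbin=(401,178),tape=(145,223),carton=(468,250))
for k,v in px.items(): print(k,onto(v,"top",P,12)[0])
for i,y in enumerate((130,-130)):
    env.reach([540,y,330],q(0)); snap("wrist",f"w{i}")
print(env.read_state()["time_s"])
E
```

```text
large [407.41  292.659  12.   ]
hub [478.376 101.725  12.   ]
adapter [484.192 -94.328  12.   ]
small [ 407.631 -287.861   12.   ]
abin [595.153 302.456  12.   ]
hbin [672.183 -14.36   12.   ]
mbin [ 598.879 -299.417   12.   ]
tape [445.89  574.595  12.   ]
carton [ 348.14  -514.712   12.   ]
3.875
```

View pics/w0.png

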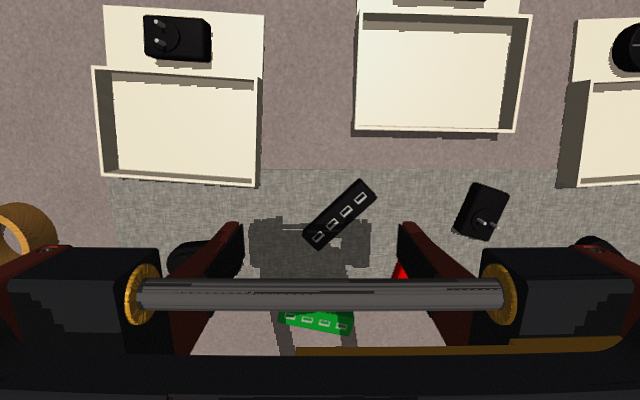

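View pics/w1.png

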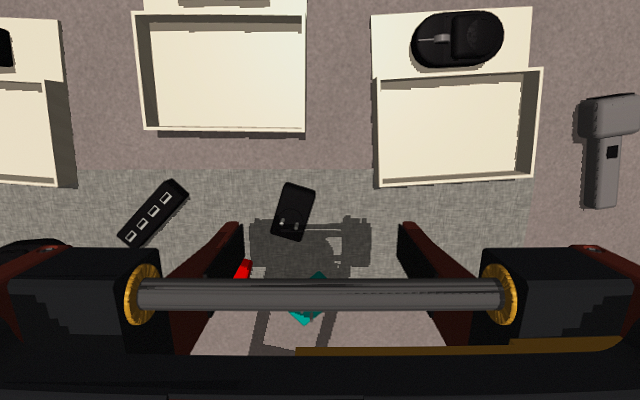

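```bash
cat >> h.py <<'E'
def seg(im,seed,thr=60,r=110):
    m=(im.max(2)<thr).astype(np.uint8); m=cv2.morphologyEx(m,cv2.MORPH_CLOSE,np.ones((5,5)))
    cs=[c for c in cv2.findContours(m,cv2.RETR_EXTERNAL,cv2.CHAIN_APPROX_NONE)[0] if 300<cv2.contourArea(c)<25000]
    ctr=lambda c: np.array(cv2.minAreaRect(c)[0])
    c=min(cs,key=lambda c:np.linalg.norm(ctr(c)-seed))
    return c[:,0,:].astype(float)
def rect(c,P,z):
    w=onto(c,"wrist",P,z)[:,:2].astype(np.float32); (x,y),(a,b),t=cv2.minAreaRect(w)
    if a<b: a,b,t=b,a,t+90
    return np.array([x,y,a,b,t])   # centre, length, width, long-axis yaw (deg)
def pixrect(c): return np.array(cv2.minAreaRect(c.astype(np.float32))[0])
E
python3 - <<'E'
from h import *
for n,x,y in(("L",407,293),("S",408,-288)):
    for i,dy in enumerate((45,-45)): env.reach([x-60,y+dy,250],q(0)); snap("wrist",f"{n}{i}")
print(env.read_state()["time_s"])
tiles=[]
for n,z,(f1,s1),(f2,s2) in (("hub",12,("w0",(340,214)),("w1",(153,213))),("adapter",14,("w0",(482,210)),("w1",(294,211))),
   ("large",13,("L0",(361,130)),("L1",(279,130))),("small",13,("S0",(361,130)),("S1",(279,130)))):
    pc=[];Ps=[]
    for f,s in((f1,s1),(f2,s2)):
        im=cv2.imread(f"pics/{f}.png");P=np.load(f"pics/{f}.npy");c=seg(im,s);pc.append(pixrect(c));Ps.append(P)
        print(n,f,pc[-1],rect(c,P,z))
        cv2.drawContours(im,[c.astype(int)[:,None]],-1,(0,255,255),1); u,v=[int(k) for k in s]
        u=min(max(u,95),545);v=max(v,65); tiles.append(im[v-65:v+65,u-95:u+95])
    print(n,"tri",tri(pc[:1],Ps[0],pc[1:],Ps[1])[0])
print([t.shape for t in tiles])
m=np.vstack([np.hstack(tiles[:4]),np.hstack(tiles[4:])]);cv2.imwrite("pics/m1.png",m)
W=[cv2.imread(f"pics/w{i}.png") for i in(0,1)]
cr=[W[0][5:195,85:275],W[0][5:195,345:535],W[1][5:195,125:315],W[1][5:195,365:555],W[1][5:195,0:190],W[0][5:195,450:640]]
cr=[cv2.resize(c,None,fx=1.4,fy=1.4,interpolation=cv2.INTER_CUBIC) for c in cr]
cv2.imwrite("pics/m2.png",np.vstack([np.hstack(cr[:3]),np.hstack(cr[3:])]))
E
```

```text
8.6167
hub w0 [479.887 212.449] [479.768 -91.928  75.413  59.627 162.234]
hub w1 [ 6. 47.] [696.167 267.738  45.789  16.214 166.969]
hub tri [601.869  36.251 264.131  85.405]
adapter w0 [479.887 212.449] [480.406 -90.821  75.036  59.329 162.234]
adapter w1 [456.924  38.908] [ 700.097 -294.321  112.105   62.188   93.174]
adapter tri [590.596 -44.3   327.15  228.073]
large L0 [362.19  127.165] [404.606 295.143 106.727  63.155  94.004]
large L1 [271.  126.5] [405.625 298.449 105.549  63.388  89.66 ]
large tri [406.119 296.464  23.183   0.982]
small S0 [362.569 126.554] [ 405.959 -285.769   85.616   48.872   53.39 ]
small S1 [272.8 126.6] [ 405.572 -284.217   86.7     49.879   53.45 ]
small tri [ 406.684 -284.647   17.964    0.429]
[(130, 190, 3), (130, 190, 3), (130, 190, 3), (130, 190, 3), (130, 190, 3), (130, 190, 3), (130, 190, 3), (130, 190, 3)]
```

View pics/m1.png

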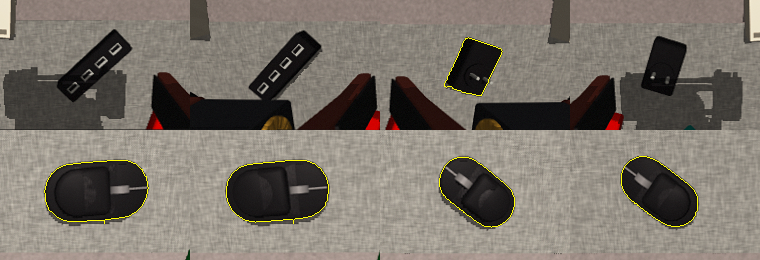

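View pics/m2.png

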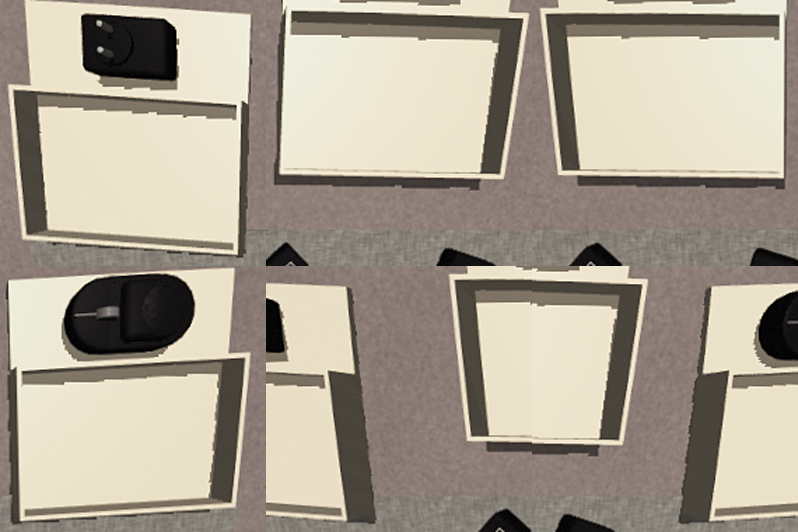

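```bash
cat > bins.py <<'E'
from h import *
P=[np.load(f"pics/w{i}.npy") for i in(0,1)]
B=dict(adapter=(0,[(92.1,67.1),(261.4,78),(102.1,176.4),(255,185)]),hub=(0,[(359.3,11.4),(532.1,15.7),(354.3,130),(514.3,133.6)]),
 mouse=(1,[(377.1,79.3),(542.9,67.9),(379.3,187.1),(532.1,175.7)]))
bins={}
for n,(i,c) in B.items():
    w=onto(c,"wrist",P[i],35)[:,:2]; FL,FR,NL,NR=w
    ax=(FL+FR-NL-NR)/2; ay=(FL+NL-FR-NR)/2
    yaw=np.arctan2(ax[1]*133-ay[0]*198, ax[0]*133+ay[1]*198)
    bins[n]=(*w.mean(0),yaw)
if __name__=="__main__":
    for n,b in bins.items(): print(n,b)
    for n,(i,c) in B.items():
        w=onto(c,"wrist",P[i],35)[:,:2];d=lambda a,b:np.linalg.norm(w[a]-w[b]);print(n,"sizes",d(0,1),d(2,3),d(0,2),d(1,3))
    print("tri hub",tri(B["hub"][1],P[0],[(131.4,11.4),(305,14.3),(145.7,129.3),(305,132.1)],P[1]))
    print("tri ad",tri([(261.4,78),(255,185)],P[0],[(45.7,81.4),(57.1,185.7)],P[1]))
    print("tri mo",tri([(591.4,80),(580,185.7)],P[0],[(377.1,79.3),(379.3,187.1)],P[1]))
    for n,z,s in(("hub",12,((340,214),(153,213))),("adapter",14,((482,210),(294,211)))):
        pc=[]
        for i in(0,1):
            im=cv2.imread(f"pics/w{i}.png"); m=np.full_like(im,255); u,v=s[i]; m[v-45:v+38,u-45:u+45]=im[v-45:v+38,u-45:u+45]
            c=seg(m,s[i],48); pc.append(pixrect(c)); print(n,i,pc[-1],rect(c,P[i],z))
        print("tri",tri(pc[:1],P[0],pc[1:],P[1])[0])
    for f in("L0","L1","S0","S1"):
        im=cv2.imread(f"pics/{f}.png");Q=np.load(f"pics/{f}.npy");c=seg(im,(361 if "0" in f else 279,130),45)
        w=onto(c,"wrist",Q,13)[:,:2].astype(np.float32); print(f,cv2.fitEllipse(w),rect(c,Q,13))
E
python3 bins.py
```

```text
adapter (np.float64(595.3114851634418), np.float64(305.31001522597523), np.float64(-0.07510876657746339))
hub (np.float64(656.750503988598), np.float64(-11.593656546205004), np.float64(-0.014840825901270727))
mouse (np.float64(593.7583105504151), np.float64(-297.52624398299673), np.float64(0.07216778934961579))
adapter sizes 201.43616684231398 197.2755575195702 131.87495575816448 129.1036691319026
hub sizes 197.43510580371208 197.92156630740527 130.71093239719923 132.5244219299724
mouse sizes 196.586393590353 196.1797257554291 129.81695921075254 129.51819093935774
tri hub [[ 725.122   85.778   33.852    2.537]
 [ 721.172 -111.679   34.487    1.225]
 [ 593.484   88.052   30.862    1.776]
 [ 589.615 -110.11    33.835    1.044]]
tri ad [[652.106 197.833  39.989   0.205]
 [524.66  212.459  37.338   0.676]]
tri mo [[ 652.198 -195.383   35.14     2.265]
 [ 523.78  -202.641   40.849    1.791]]
hub 0 [338.15  214.974] [476.012 106.202 114.623  39.535 134.205]
hub 1 [152.212 224.893] [459.602 109.722 151.301  57.695 134.389]
tri [470.767 105.063  15.851  14.084]
adapter 0 [480.108 211.945] [480.806 -90.722  74.326  58.352 162.23 ]
adapter 1 [292.497 211.884] [481.054 -90.426  78.491  46.326 161.877]
tri [481.902 -90.612  14.574   0.403]
L0 ((406.446533203125, 295.4847412109375), (62.40318298339844, 111.09909057617188), 4.86284875869751) [406.379 295.152 106.499  59.171  94.771]
L1 ((406.6349792480469, 298.21075439453125), (62.53777313232422, 110.96021270751953), 4.479992866516113) [406.603 298.274 105.837  59.249  94.454]
S0 ((406.0716247558594, -285.767822265625), (51.15961456298828, 89.59347534179688), 143.39706420898438) [ 406.154 -285.703   85.278   48.335   53.379]
S1 ((405.93853759765625, -284.4072570800781), (51.512149810791016, 89.66204071044922), 143.24111938476562) [ 405.911 -284.231   86.319   48.927   53.448]
```

```bash
cat >> h.py <<'E'
UP=205
def near(psi,x,y):   # half-turn giving smaller last-joint angle
    c=np.arctan2(y,x)+np.pi/2; return c+(psi-c+np.pi/2)%np.pi-np.pi/2
def pickplace(x,y,psi,width,bin_,bx,by,turn,tip=4):
    psi=near(psi,x,y); z=80+tip
    set_gripper(min(88,width+28)); env.reach([x,y,UP-60],q(psi)); env.move_l([x,y,z],rate=120)
    set_gripper(width-12); s=env.read_state(); print("grip",s["width"],s["grip_force"],s["tool_pos"])
    env.move_l([x,y,UP],rate=200); s=env.read_state(); print("lifted",s["width"],s["grip_force"])
    if s["width"]<width-6: raise SystemExit("missed")
    X,Y,a=bin_; c,si=np.cos(a),np.sin(a); px,py=X+c*bx-si*by,Y+si*bx+c*by
    env.reach([px,py,UP],q(near(a+turn,px,py))); env.move_l([px,py,z+24],rate=180)
    hit=env.move_l([px,py,z+3],rate=35,f_stop=5); s=env.read_state(); print("down",hit,s["tool_pos"],s["force"])
    set_gripper(width+9); env.hold(.2); env.move_l([px,py,UP],rate=180); print("t",env.read_state()["time_s"])
E
python3 - <<'E'
from h import *; from bins import bins
pickplace(406.3,-284.8,np.radians(53.4),48,bins["mouse"],0,-47,0,tip=3)
X,Y,a=bins["mouse"]; env.reach([X-60,Y,280],q(0)); snap("wrist","c1")
E
```

```text
grip 48.12720813960086 30.001278519630432 [ 406.501 -284.916   83.373]
lifted 47.82460636973445 29.99975949525833
down True [ 596.992 -344.268   87.21 ] [-0.071  0.134  3.691]
t 15.3417
```

View pics/c1.png

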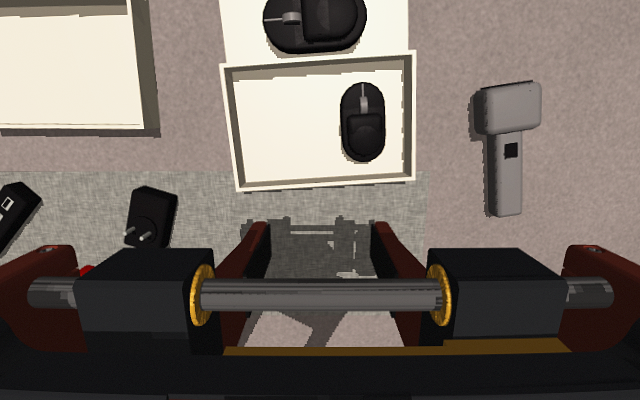

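The small mouse (362,122) lies flat in the mouse bin and clear of its walls. Next come the adapter and a close look at the hub.

```bash
python3 - <<'E'
from h import *; from bins import bins
pickplace(481,-90.6,np.radians(162),45,bins["adapter"],0,0,np.pi/2)
X,Y,a=bins["adapter"]; env.reach([X-60,Y,280],q(0)); snap("wrist","c2")
env.reach([405,60,250],q(0)); im,P=snap("wrist","H1")
P0=np.load("pics/w0.npy"); im0=cv2.imread("pics/w0.png"); m=np.full_like(im0,255); m[169:252,295:385]=im0[169:252,295:385]
c0=seg(m,(340,214),48); c1=seg(im,(270,120),48)
print(rect(c1,P,12),"tri",tri([pixrect(c0)],P0,[pixrect(c1)],P)[0])
cv2.drawContours(im,[c1.astype(int)[:,None]],-1,(0,255,255),1)
cv2.imwrite("pics/m3.png",np.hstack([cv2.imread("pics/c2.png")[:235,120:520],im[:235,120:520]]))
E
```

```text
grip 44.64539698170802 30.000456869602203 [481.223 -90.63   84.401]
lifted 45.292496776290335 29.999053180217743
down True [595.11  305.251  88.245] [-0.223 -0.016  3.778]
t 24.875
[477.278 105.989 114.383  35.78  134.161] tri [478.643 104.963  16.118   1.474]
```

View pics/m3.png

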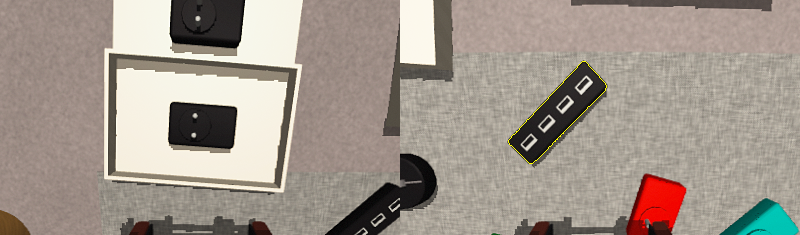

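The adapter lies flat and pins up in its bin (202,125 in the mosaic). The hub outline is clean, centred at (477,106), z about 14 and 114x36 mm, which agrees with the text.

```bash
python3 - <<'E'
from h import *; from bins import bins
pickplace(477.2,106,np.radians(134.2),34,bins["hub"],0,0,np.pi/2)
pickplace(406.5,296.7,np.radians(94.6),58,bins["mouse"],0,41,0)
X,Y,a=bins["mouse"]; env.reach([X-60,Y,280],q(0)); a=snap("wrist")[0]
X,Y,_=bins["hub"]; env.reach([X-90,Y,280],q(0)); b=snap("wrist")[0]
env.reach([300,-450,300],q(0.4)); env.hold(.5); snap("top","t9")
cv2.imwrite("pics/m4.png",np.hstack([a[:235,120:520],b[:235,120:520]])); print(env.read_state()["time_s"])
E
```

```text
grip 33.939970366118544 30.001098811626434 [477.41  106.041  84.391]
lifted 33.69584420632748 29.999750554561615
down True [656.565 -11.62   88.273] [ 0.249 -0.301  3.779]
t 35.2333
grip 57.853885500421036 30.001329481601715 [406.719 296.888  84.438]
lifted 58.02498800411588 29.999554753303528
down True [ 590.627 -256.58    88.294] [-0.266  0.044  3.91 ]
t 44.2417
48.35
```

View pics/m4.png

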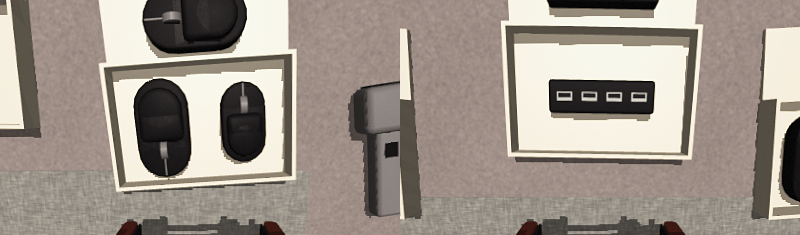

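View pics/t9.png

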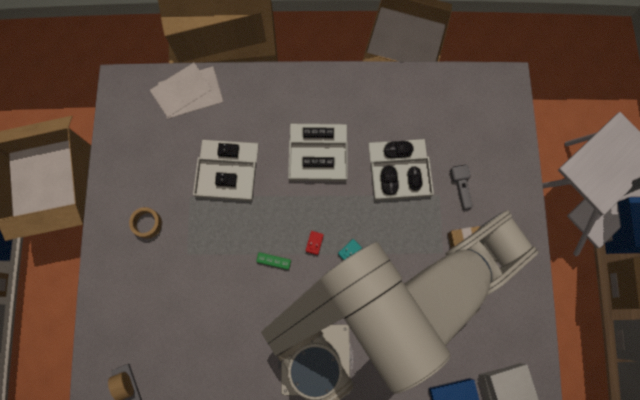

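The mice (162,128 and 243,121) lie flat side by side in their bin, and the hub (602,97) lies flat with its ports up. All four set-downs touched at the same floor height, and the tape roll, scanner and look-alikes have not moved.

```bash
python3 -c "
from station import workorder; print(workorder.sign_off())"
```

```text
the job is handed in; nothing more can be done
None
```

All four accessories are flat and right way up in their matching bins, with both mice sharing one, and the job was handed in at about 48 s; in the final top view the carton was mostly hidden by the arm, so I couldn't check it there.

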